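Refit and hold the hot plate's push knob

ROBOT

A 6-joint arm with a two-finger parallel gripper is mounted at the origin on the work surface. World frame = base frame: x ahead of the robot, y to its left, z up, the work surface at z = 0. Lengths are in m, angles in rad, forces in N, time in s.
With the tool pointing down it reaches from about 0.4 to 0.825 m from the base axis. Payload 7 kg.
Tool frame: the origin (TCP) lies midway between the tips of the shut fingers; the grasp point (between the pads) lies 19 mm behind it (arm.hold_point_z is the distance from the TCP to the grasp point, in m); z points along the fingers, x is the direction in which the jaws open and shut, and the axes are right-handed (so a half turn about z gives the same grasp; the last joint's range is limited). The gripper opens to 88 mm and grips with 3 to 60 N. Pads are 19 mm wide; open, the fingers measure 130 mm over their backs; the gripper's body (78 mm by 193 mm) begins 47 mm behind the grasp point.
Start: joints at [1.424, 0.359, 0.012, 0, -1.224, -0.288], TCP at [0.284, 0.612, 0.227] pointing down, gripper open.
Joint ranges: [-3.07, 3.07], [-1.43, 2.12], [-1.02, 1.25], [-3.03, 1.67], [-3.05, -0], [-3.03, 3.03]. Speed limits (rad/s): [2.39, 2.39, 3.01, 3.14, 3.14, 3.14].

INTERFACE

Orientations are given as [roll, pitch, yaw] about the fixed x, y, z axes, in that order (R = Rz(yaw) Ry(pitch) Rx(roll)).
In Python, from station import readout, viewer, job, arm gives the robot as it stands.
- The arm moves only by the tool apply_moves, never from a script. Its argument "deltas" is text: rows parted by semicolons, each of 4 numbers parted by spaces: the shift along the tool's x, y, z in cm, then the turn about the tool's z in rad. A call has 1 to 10 rows; each row shifts and turns the commanded pose from where the row before left it, along the tool's axes as they then stand; what a row does not reach is not made up. A row lasts 1/8 s, in which the tool goes at most 62.5 mm and 10.7 degrees, less where a joint would pass 70% of its speed; a pose out of reach is approached as far as the arm can. A call is refused whole if a number of a shift passes 6.25 or a number of a turn 0.188, either way. A call with a gripper value outside its range is refused whole. "gripper" is the closure, from -1 (fully open) to 1 (shut), so that 0 is half open, set as the call begins (left out, the last holds). The fingers move at their own pace and stop on an object; "squeeze" is the grip in N (left out, the last holds). Time passes only in rows, so rows that do not move let the fingers close. It gives the time, the measured TCP pose, the force and the opening at its end, in the units of the state.
- readout.get_state(): the state, without advancing time (a new reading comes with each control period).
- viewer.grab_frame(name): name is "scene" or "top" or "wrist"; returns a dict with "image" (420x560x3 uint8, red, green, blue), "camera_matrix" (3x3 intrinsics, pixels), "k1" (the pictures are not rectified: a ray, as slopes to the right and down, at radius r is drawn at 1 + k1 r^2 times it, then the intrinsics apply), "cam_to_world" (4x4, takes a point from camera to world coordinates). Camera axes: x right, y up, looking along -z (the intrinsics and any distortion apply to the point x, -y, -z); pixel columns grow to the right and rows downward; lengths in m; the calibration is good to about 2 mm. A picture is of the moment at which its call begins. There is no depth.
- job.job_done(): hands the job in, once; it reports no verdict.
Trained networks look in the newest picture that a camera, given by its name, has taken for a name from the list of things; names that differ only in an ending like _2 or _b are one class to them, and where a whole thing is asked for, a point or a joint stands for the part that bears it (a point fixed in the world has none). Each returns a list of dicts, best first, with "conf" (0 to 1); they miss things now and then, are a little off and sometimes report something else, mostly with a low value. They report only what shows in the picture. A call takes as long as a camera call. They do not tell look-alikes from the thing itself.
- viewer.silhouettes(camera, query): "region" (420x560 bool, what is visible of it) and "extent" ([left, top, width, height] in pixels, round what is visible of it).
The state is a dict: "t": time; "q": joint angles; "qd": joint speeds; "joint_efforts": joint torques, N m; "eef_pos": TCP position; "ee_rot": TCP orientation; "force": force on the tool from outside, world axes, zero at the start; "moment": the same for the moment, N m; "width": finger opening in m.
Only numpy, scipy, OpenCV 4.12 (cv2) and the standard library are available. Lean on these libraries where they do the work, as an engineer would, in place of code of your own. Each camera call takes 0.05 s, during which the arm holds its last target.

TASK

The black control knob was pulled off the white hot plate for washing. Pick it up, turn it in the hand so that the flat in its hole matches the flat of the metal stem (leave the stem at the setting it stands at, do not twist it), push the knob fully onto the stem, then press knob and stem down to the spring's stop as one does to switch such a plate on. Finish while still holding the knob pressed down with the gripper, and leave the lunchbox, jar, teaspoon and spatula alone.

Things in the scene. Friction and masses are not known exactly. Their poses are not given: they have to be found in the camera images.
- knob: Loose black knob, 35-70 g, upright on the counter. Round skirt 44 mm across, 16 high; on it a key-flat grip bar 40 mm long (knob's x), 10 wide (y), 22 high: 38 mm in all. Origin: centre of underside, z up. Orange line on the bar's top, +x half only. D hole from below on the axis: 20 mm across, 12 deep, its flat on the +x side (orange line's side), 3.5 mm from the axis.
- knob_bore (a point): Centre of the closed upper end (ceiling) of the knob's D hole, 12 mm above the knob's underside; axes as the knob's. When the knob is fully on, this point lies on the stem's tip.
- knob_mark (a point): On top of the knob's bar at the outer end of the orange line: 19 mm from the axis towards the knob's +x, 38 mm above the underside.
- hotplate: Fixed white electric hot plate, 300 mm (its x) by 260 mm (its y), top surface 70 mm above the counter. Origin: centre of its underside. A black heating disc (radius 88 mm, rising 10 mm above the top) is centred at x = +45 mm; on the dark control deck the stem stands at x = -105 mm, y = 0.
- stem_tip (a point): Top centre of the upright dark steel D-shaft (stem) on the control deck: 18 mm across, 22 tall above the deck (tip 92 mm above the counter unpressed), last 3.5 mm tapered; its flat faces this point's +x, 2.5 mm from the axis. z up. The hole has 1 mm play all round: bring the knob's x to this x within 0.15 rad and the axes within 1.5 mm. Angle varies.
- dial_mark (a point): Outer end of the orange line on the white collar (38 mm across, 2 thick) round the stem's foot. The collar turns with the stem but does not go down with it; the line is 18 mm from the stem's axis, on the side of the stem's flat. It turns only stiffly (0.25 N m) and must stay where it is.
- stem (a joint): How far the stem is pressed down, m: 0 = up, 0.006 = at the stop. Spring: starts to move at about 6 N, reaches the stop at about 9 N, comes up again when let go. At the stop the knob's underside is 2 mm above the collar.
- lunchbox: Open green plastic lunchbox with two compartments, 128 mm (x) by 198 mm (y), 50 mm high, loose. Origin: centre of its underside. Bystander.
- jar: Clear glass jar with a bail clip lid, about 84 mm across, 120 mm high, loose. Origin: centre of its underside. Bystander.
- teaspoon: Yellow plastic teaspoon, 140 mm long, lying near the robot. Origin near its middle on the counter; its length is its x. Bystander.
- spatula: Spatula with red silicone blade and wooden handle, 260 mm long, lying on the left. Origin near its middle on the counter; its length is its x. Bystander.
Mind the look-alikes: they are no part of the job. Of the things that look like the knob, take the one that is farthest to the robot's right at the start.

How it is judged:
On the way, in this order (a step that is already met when the one before it is completed fails the run):
1. the knob is lifted clear of the counter (height (world z) of knob above 0.03 m), for 0.1 s.
2. the knob is fully on the stem, flat to flat (horizontal distance between knob_bore and stem_tip below 0.003 m and z of knob_bore in the frame of stem_tip between -0.003 and 0.0025 m and x of knob_mark in the frame of stem_tip above 0.01 m and angle between the x axis of knob and the x axis of stem_tip, either way round below 0.4 rad and angle between knob's own z axis and vertical below 0.12 rad), for 0.1 s.
At the end, for the whole second after the job is handed in: Knob fully on the stem (hole ceiling within 3 mm sideways, 2.5 mm in height of the tip; flats matched within 0.4 rad; upright), stem held down more than 4.5 of 6 mm by the fingers (over 3 N on the knob), collar mark within 6 mm of its start (all of step 2 and value of joint stem above 0.0045 m and contact force between the fingers and knob above 3 N and distance of dial_mark from where it was at the start of the episode below 0.006 m); the arm keeps its last pose, push and grip.
It fails at once if the lunchbox is pushed aside (more than 25 mm) (distance of lunchbox from where it was at the start of the episode above 0.025 m).
It fails at once if the jar is pushed aside (more than 25 mm) (distance of jar from where it was at the start of the episode above 0.025 m).
It fails at once if the teaspoon is pushed aside (more than 25 mm) (distance of teaspoon from where it was at the start of the episode above 0.025 m).
It fails at once if the spatula is pushed aside (more than 25 mm) (distance of spatula from where it was at the start of the episode above 0.025 m).
It also fails if it takes over 48 s, if anything falls off the work surface, if the arm or the gripper's body presses on something with over 40 N, if the wrist force passes 120 N, or if a joint passes its speed limit or range.

## Working session

There is one attempt and no reset: what is moved stays moved. The work goes in short steps, Python scripts to look and compute and a tool call to move; the robot and the scene stay as the last step left them, time stands still between calls to the robot, and variables do not carry over. Pictures are saved under pics/ and viewed, and the job is handed in when it is done.

Besides the shell and the picture viewer there is one more tool, called after "Emit:" as name(argument=value, ...) on one line, values as JSON. apply_moves: Moves the arm, as the interface text tells. Its arguments: {"type":"object","properties":{"deltas":{"type":"string"},"gripper":{"type":"number"},"squeeze":{"type":"number"}},"required":["deltas"]}

```bash
ls; mkdir -p pics
python3 - <<'E'
from station import readout, viewer, job, arm
import cv2
print(readout.get_state()); print(arm.hold_point_z)
for n in ["scene","top","wrist"]:
    f=viewer.grab_frame(n); cv2.imwrite(f"pics/{n}0.png",f["image"][:,:,::-1]); print(n,f["camera_matrix"].tolist(),f["k1"],f["cam_to_world"].round(4).tolist())
E
```

```text
pics
{'t': 0.0, 'q': array([ 1.42410092e+00,  3.59379541e-01,  1.10355984e-02, -4.04576649e-04,
       -1.22406157e+00, -2.88094082e-01]), 'qd': array([-1.08825204e-03, -6.11145740e-04,  1.16988386e-03,  1.60089425e-03,
       -6.64387814e-05,  7.14763963e-04]), 'joint_efforts': array([ 1.57960349e-03, -5.82718241e+01,  2.93050486e+01,  6.99740052e+00,
        6.74753683e-03, -1.63914242e-04]), 'eef_pos': array([0.28412567, 0.61173961, 0.22560749]), 'ee_rot': array([-3.14150004e+00, -1.65093667e-03, -2.00572369e+00]), 'force': array([-0.26821732, -0.04948509, -0.64745669]), 'moment': array([-0.00608161, -0.04679247,  0.01733145]), 'width': 0.08757697687611571}
0.0188
scene [[434.46671798168285, 0.0, 282.85604622353014], [0.0, 434.46671798168285, 209.94830760116582], [0.0, 0.0, 1.0]] 0.0013524032266032304 [[0.848, -0.4169, 0.3272, 0.8966], [0.5299, 0.659, -0.5337, -0.5403], [0.0069, 0.626, 0.7798, 0.9314], [0.0, 0.0, 0.0, 1.0]]
top [[411.46909449984736, 0.0, 285.60943323354616], [0.0, 411.46909449984736, 202.4743018171006], [0.0, 0.0, 1.0]] 0.029887523514150853 [[-0.0054, 0.9977, -0.0677, 0.4794], [-1.0, -0.0053, 0.0005, 0.0406], [0.0001, 0.0677, 0.9977, 1.2383], [0.0, 0.0, 0.0, 1.0]]
wrist [[309.22396523597985, 0.0, 278.30776687072284], [0.0, 309.22396523597985, 208.23898668022585], [0.0, 0.0, 1.0]] -0.01692118977482326 [[-0.4213, 0.8692, 0.2589, 0.3532], [-0.9069, -0.4045, -0.1179, 0.58], [0.0023, -0.2845, 0.9587, 0.3837], [0.0, 0.0, 0.0, 1.0]]
```

View pics/scene0.png

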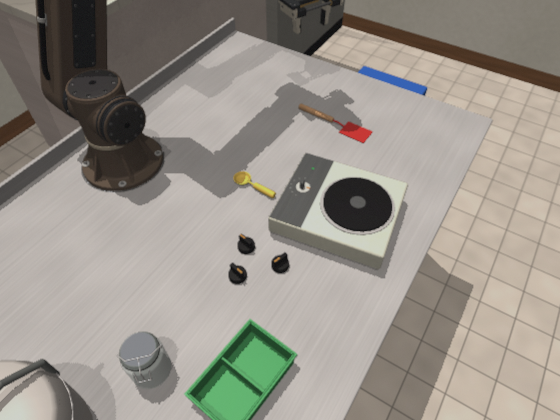

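View pics/top0.png

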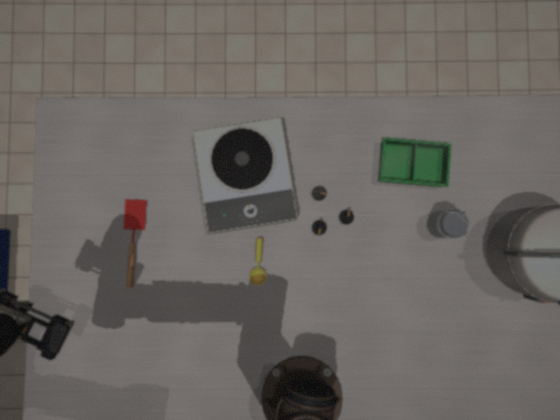

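View pics/wrist0.png

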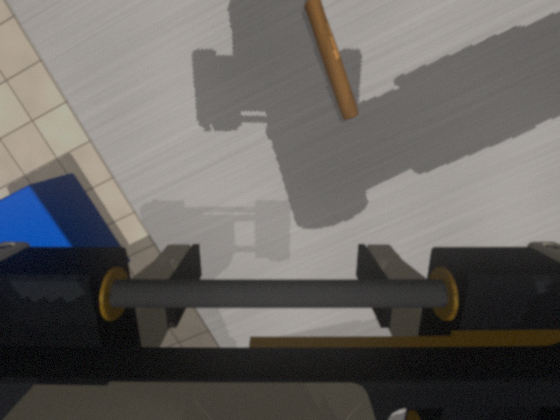

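The scene view shows three knobs at (246,243), (237,272) and (280,262), with the stem at about (303,187). In the top view the knobs are at (319,193), (347,216) and (319,227), and the stem is at (250,211). The right-most knob in the top view, the one nearest −y, is at (347,216).

```bash
cat > h.py <<'E'
import numpy as np, cv2
from station import readout, viewer, arm
def und(f,uv):
    K=f["camera_matrix"]; d=np.array([f["k1"],0,0,0,0.])
    return cv2.undistortPoints(np.array(uv,float).reshape(-1,1,2),K,d).reshape(-1,2)
def ray(f,uv):
    p=und(f,uv); T=f["cam_to_world"]
    d=np.c_[p[:,0],-p[:,1],-np.ones(len(p))]@T[:3,:3].T
    return T[:3,3],d/np.linalg.norm(d,axis=1)[:,None]
def atz(f,uv,z):
    o,d=ray(f,uv); return o+d*((z-o[2])/d[:,2])[:,None]
def proj(f,P):
    P=np.atleast_2d(P).astype(float);T=np.linalg.inv(f["cam_to_world"])
    c=P@T[:3,:3].T+T[:3,3]; x=np.c_[c[:,0],-c[:,1],-c[:,2]]
    return cv2.projectPoints(x,np.zeros(3),np.zeros(3),f["camera_matrix"],np.array([f["k1"],0,0,0,0.]))[0].reshape(-1,2)
def tri(fs,uvs):
    A=np.zeros((3,3));b=np.zeros(3);L=[]
    for f,uv in zip(fs,uvs):
        o,d=ray(f,[uv]);d=d[0];M=np.eye(3)-np.outer(d,d);A+=M;b+=M@o;L.append((o,M))
    X=np.linalg.solve(A,b);return X,[np.linalg.norm(M@(X-o)) for o,M in L]
E
python3 - <<'E'
from h import *
F={}
for n in ["scene","top"]:
    f=viewer.grab_frame(n);F[n]=f
    for q in ["knob","stem_tip","dial_mark","knob_mark","hotplate","jar","lunchbox","teaspoon","spatula"]:
        for r in viewer.silhouettes(n,q):
            ys,xs=np.nonzero(r["region"]); c=(xs.mean(),ys.mean())
            print(n,q,round(r["conf"],2),r["extent"],np.round(c,1),atz(f,[c],0.09 if 'stem' in q else 0.018)[0].round(3))
s=F["scene"]["image"][150:300,210:330];t=F["top"]["image"][170:260,230:370]
cv2.imwrite("pics/sc.png",cv2.resize(s,None,fx=5,fy=4,interpolation=2)[:,:,::-1] if 0 else cv2.resize(s,None,fx=4,fy=4,interpolation=2)[:,:,::-1])
cv2.imwrite("pics/tc.png",cv2.resize(t,None,fx=5,fy=5,interpolation=2)[:,:,::-1])
E
```

```text
scene knob 0.77 [235.6, 234.5, 20.2, 20.3] [245.1 244. ] [ 0.491 -0.06   0.018]
scene knob 0.69 [227.7, 263.5, 17.9, 17.3] [236.2 273.4] [ 0.522 -0.142  0.018]
scene knob 0.61 [271.7, 250.8, 15.1, 21.5] [279.4 262.6] [ 0.594 -0.06   0.018]
scene stem_tip 0.59 [300.4, 179.4, 2.5, 7.8] [301.5 183. ] [0.537 0.138 0.09 ]
scene dial_mark 0.65 [297.7, 177.9, 11.7, 11.1] [302.6 185.6] [0.514 0.189 0.018]
scene knob_mark 0.84 [274.5, 248.5, 14.3, 24.2] [279.6 262.5] [ 0.594 -0.06   0.018]
scene knob_mark 0.78 [237.5, 234.4, 17.2, 17.1] [245.1 244. ] [ 0.491 -0.06   0.018]
scene knob_mark 0.6 [228.7, 263.5, 15.9, 23.8] [236.2 273.6] [ 0.523 -0.142  0.018]
scene hotplate 0.65 [266.5, 152.4, 141.9, 115.0] [338.6 208.6] [0.638 0.169 0.018]
scene jar 0.59 [119.3, 330.1, 53.4, 57.8] [144.3 359.7] [ 0.481 -0.414  0.018]
scene lunchbox 0.84 [184.9, 317.3, 112.3, 102.7] [241.  374.9] [ 0.672 -0.332  0.018]
scene teaspoon 0.86 [232.7, 172.0, 42.7, 26.2] [251.2 182.7] [0.385 0.121 0.018]
scene spatula 0.64 [298.3, 102.5, 75.8, 37.2] [340.  124.1] [0.481 0.482 0.018]
top knob 0.67 [309.6, 220.2, 19.9, 2
[... 382 characters left out ...]
11.4, 221.3, 15.9, 13.9] [318.9 227.2] [ 0.488 -0.058  0.018]
top knob_mark 0.46 [339.2, 209.8, 14.5, 14.6] [345.8 216.7] [ 0.519 -0.138  0.018]
top hotplate 0.84 [196.0, 115.5, 99.8, 117.5] [244.5 175.2] [0.644 0.162 0.018]
top jar 0.59 [423.9, 207.3, 44.7, 32.6] [447.5 223.7] [ 0.497 -0.437  0.018]
top lunchbox 0.9 [377.9, 139.4, 74.4, 44.7] [414.4 162.3] [ 0.68  -0.345  0.018]
top lunchbox 0.18 [247.2, 239.7, 18.1, 45.2] [257.8 265.8] [0.376 0.123 0.018]
top teaspoon 0.72 [248.4, 238.8, 17.3, 43.7] [257.9 264. ] [0.381 0.123 0.018]
top teaspoon 0.25 [341.0, 209.9, 10.3, 13.9] [346.1 216.9] [ 0.518 -0.139  0.018]
top spatula 0.86 [124.3, 199.9, 27.7, 87.7] [133.6 230.1] [0.483 0.488 0.018]
```

View pics/sc.png

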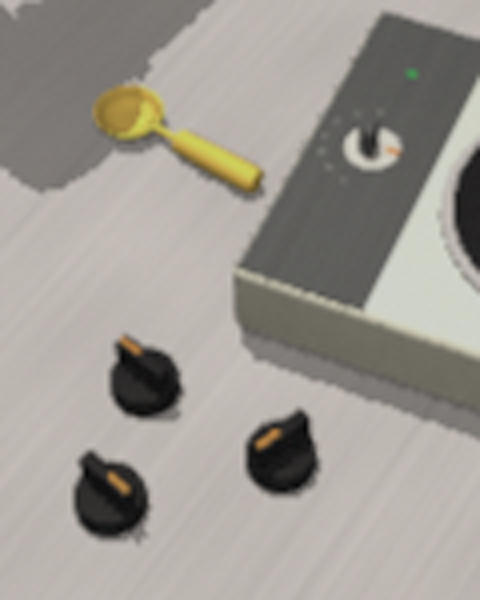

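View pics/tc.png

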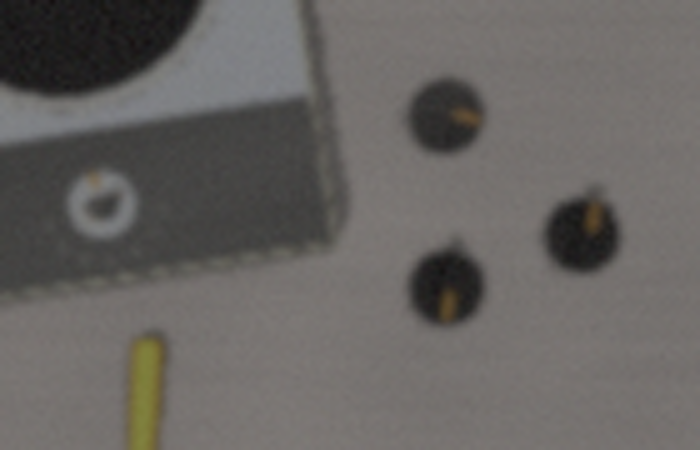

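```bash
cat >> h.py <<'E'
from scipy.spatial.transform import Rotation as Ro
def Tpose(p,yaw):
    T=np.eye(4);T[:3,:3]=Ro.from_euler('xyz',[np.pi,0,yaw]).as_matrix();T[:3,3]=p;return T
def cur():
    s=readout.get_state();return s["eef_pos"],s["ee_rot"]
def delta(p0,y0,p1,y1):
    R=Tpose(p0,y0)[:3,:3];return 100*R.T@(np.array(p1)-p0), -(((y1-y0)+np.pi)%(2*np.pi)-np.pi)
E
python3 - <<'E'
from h import *
f=viewer.grab_frame("wrist");p,r=cur()
S=Tpose(p,r[2]);C=np.linalg.inv(S)@f["cam_to_world"];np.save("C.npy",C);print(C.round(4))
print(proj(f,p))
def pj(p,yaw,P):
    g=dict(f);g["cam_to_world"]=Tpose(p,yaw)@C;return proj(g,P)
# view poses
for nm,P in (("stem",[.535,.14,.09]),("knob",[.52,-.14,.038])):
    for dx in (0,-.05,-.08):
        q=[P[0]+dx,P[1],.20];print(nm,q,pj(q,-1.77,P))
p1=[.46,.14,.22];print(delta(p,r[2],p1,r[2]),delta(p,r[2],p1,-1.77))
E
```

```text
[[ 1.000e+00  3.000e-04 -8.000e-04  0.000e+00]
 [ 1.000e-04 -9.586e-01 -2.846e-01 -7.600e-02]
 [-8.000e-04  2.846e-01 -9.586e-01 -1.579e-01]
 [ 0.000e+00  0.000e+00  0.000e+00  1.000e+00]]
[[278.04586021 258.16844879]]
stem [0.535, 0.14, 0.2] [[278.04390448 204.50438201]]
stem [0.48500000000000004, 0.14, 0.2] [[266.46644417 149.41946886]]
stem [0.455, 0.14, 0.2] [[258.93393816 113.58172661]]
knob [0.52, -0.14, 0.2] [[278.04345899 191.13139727]]
knob [0.47000000000000003, -0.14, 0.2] [[268.30300887 144.20322249]]
knob [0.44, -0.14, 0.2] [[262.04632992 114.06622869]]
(array([ 35.42644533, -35.82016322,   0.66001841]), np.float64(-0.0)) (array([ 35.42644533, -35.82016322,   0.66001841]), np.float64(-0.23553033571493165))
```

Emit:
apply_moves(deltas="3.41 -3.86 0.16 0;3.41 -3.86 0.16 0;3.41 -3.86 0.16 0;3.41 -3.86 0.16 0;3.41 -3.86 0.16 0;3.41 -3.86 0.16 0;3.41 -3.86 0.16 0;3.41 -3.86 0.16 0;3.41 -3.86 0.16 0;3.41 -3.86 0.16 0", gripper=0)

```text
t: 2.45
eef_pos: [0.4913, 0.1388, 0.2109]
ee_rot: [-3.141, 0.001, -2.005]
force: [0.7, 0.2, -0.2]
width: 0.0437
```

Emit:
apply_moves(deltas="0 0 0 -0.12;0 0 0 -0.12;0 0 0 0;0 0 0 0")

```text
t: 2.95
eef_pos: [0.4907, 0.1404, 0.2106]
ee_rot: [-3.142, 0.0, -1.768]
force: [0.5, -0.3, -0.7]
width: 0.0438
```

```bash
cat > snap.py <<'E'
import sys,pickle
from h import *
n=sys.argv[1];f=viewer.grab_frame("wrist");pickle.dump(f,open(n+".pkl","wb"))
cv2.imwrite(f"pics/{n}.png",f["image"][:,:,::-1]);p,r=cur();print(p.round(4),r.round(4),readout.get_state()["width"],readout.get_state()["t"])
for q in ["knob","stem_tip","dial_mark","knob_mark"]:
    for r in viewer.silhouettes("wrist",q):
        ys,xs=np.nonzero(r["region"]);print(q,round(r["conf"],2),r["extent"],xs.mean().round(1),ys.mean().round(1))
E
python3 snap.py w1
```

```text
[0.4907 0.1405 0.2106] [-3.1415e+00  1.0000e-04 -1.7674e+00] 0.043849320193562406 3.0
knob 0.94 [414.6, 34.5, 60.8, 47.0] 442.5 57.0
knob 0.88 [490.4, 89.6, 55.3, 41.7] 518.0 110.8
knob 0.8 [425.0, 130.9, 43.7, 42.5] 445.4 152.8
knob 0.27 [256.3, 146.9, 21.8, 16.6] 266.1 154.9
stem_tip 0.81 [254.6, 146.9, 20.6, 19.1] 266.0 154.8
dial_mark 0.75 [245.9, 125.2, 41.7, 46.7] 265.5 151.2
knob_mark 0.97 [419.9, 134.6, 48.0, 39.6] 445.3 153.0
knob_mark 0.97 [416.8, 34.4, 60.6, 48.6] 442.2 57.1
knob_mark 0.7 [491.4, 88.1, 53.5, 42.8] 517.5 110.0
```

View pics/w1.png

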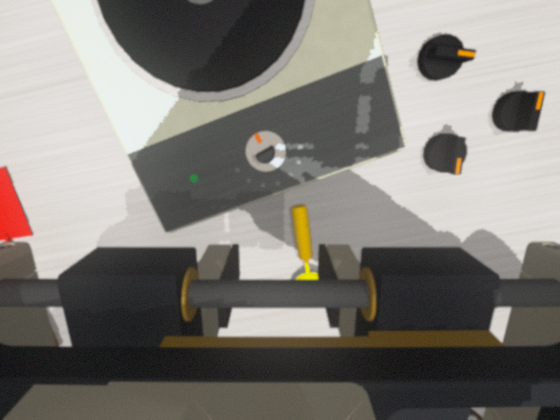

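The wrist view shows the stem at (266,155) with its orange collar line at (258,138). All three knobs are in view, and the right-most is at (518,110). I'll zoom in on the stem and move for a second view.

Run:
```python
import cv2
i=cv2.imread("pics/w1.png")
cv2.imwrite("pics/w1z.png",cv2.resize(i[115:185,225:305],None,fx=8,fy=8,interpolation=2))
```

```text
(no output)
```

View pics/w1z.png

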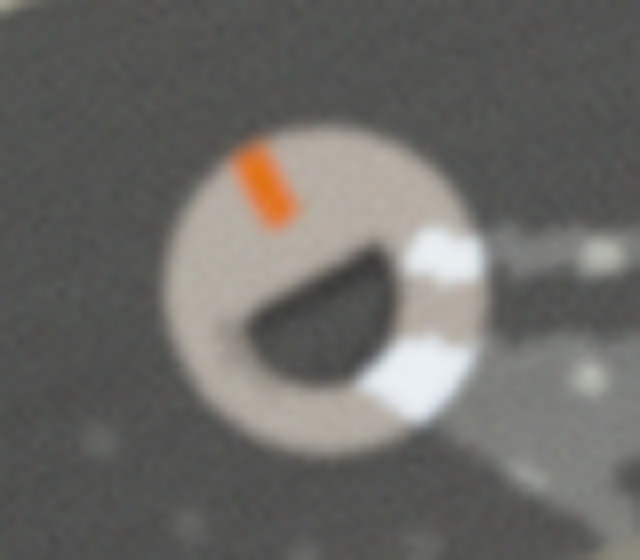

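Emit:
apply_moves(deltas="5 0.6 0 0;5 0.6 0 0;0 0 0 0;0 0 0 0")

```text
t: 3.7
eef_pos: [0.46, 0.0446, 0.2109]
ee_rot: [-3.141, 0.001, -1.766]
force: [-0.6, 0.7, 0.5]
width: 0.0437
```

```bash
python3 snap.py w2
```

```text
[0.4601 0.0449 0.2108] [-3.1411e+00  3.0000e-04 -1.7657e+00] 0.043912851546233374 3.75
knob 0.94 [340.8, 119.8, 41.5, 40.7] 360.1 142.9
knob 0.93 [404.3, 77.3, 46.9, 43.1] 429.1 99.4
knob 0.75 [327.3, 22.6, 50.0, 45.6] 349.0 44.6
stem_tip 0.9 [143.7, 131.9, 26.2, 20.6] 156.6 142.2
dial_mark 0.58 [138.7, 115.5, 39.8, 43.1] 159.2 138.7
knob_mark 0.78 [405.8, 75.8, 46.6, 41.4] 429.6 99.7
knob_mark 0.75 [324.6, 22.0, 51.8, 48.4] 349.2 44.3
knob_mark 0.75 [143.1, 132.0, 25.6, 21.3] 157.4 141.6
knob_mark 0.61 [340.1, 126.7, 41.3, 35.8] 360.2 142.9
```

View pics/w2.png

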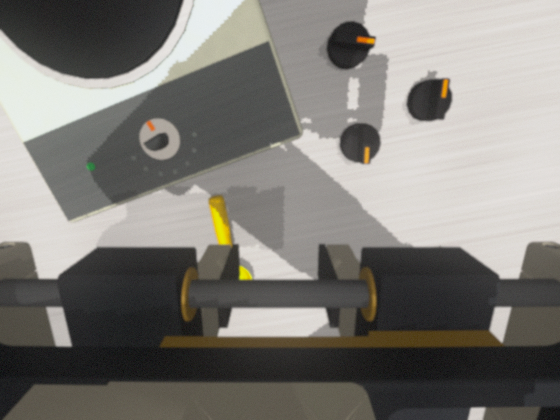

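```bash
cat > meas.py <<'E'
import pickle,sys
from h import *
def orange(f):
    h=cv2.cvtColor(f["image"],cv2.COLOR_RGB2HSV)
    m=cv2.inRange(h,(3,130,120),(20,255,255));m[235:]=0
    n,l,s,c=cv2.connectedComponentsWithStats(m)
    out=[]
    for i in range(1,n):
        if s[i,4]<12 or s[i,4]>500: continue
        ys,xs=np.nonzero(l==i);pts=np.c_[xs,ys].astype(float);mu=pts.mean(0);w,v=np.linalg.eigh(np.cov((pts-mu).T));d=v[:,1]
        t=(pts-mu)@d;out.append((mu,mu+d*(t.min()-.5),mu+d*(t.max()+.5),s[i,4]))
    return out
if __name__=="__main__":
    for n in sys.argv[1:]:
        f=pickle.load(open(n+".pkl","rb"))
        for mu,a,b,s in orange(f):
            for z in (.038,.072):
                A,B,M=atz(f,[a,b,mu],z);print(n,z,mu.round(1),s,"A",A[:2].round(4),"B",B[:2].round(4),"len",np.linalg.norm(A-B).round(4),"ang A->B",np.arctan2(*(B-A)[1::-1]).round(3))
E
python3 meas.py w1 w2
python3 - <<'E'
import pickle
from h import *
from meas import orange
F=[pickle.load(open(n+".pkl","rb")) for n in("w1","w2")]
# triangulate marks and stem/collar
o=[orange(f) for f in F]
pick=lambda l,u:min(l,key=lambda r:np.hypot(*(r[0]-u)))[0]
print("knobmark",tri(F,[pick(o[0],(540,100)),pick(o[1],(445,88))]))
print("dialmark",tri(F,[pick(o[0],(258,138)),pick(o[1],(150,125))]))
print("stemsil",tri(F,[(266,154.8),(156.9,142)]))
# collar: bright region
for f,c in zip(F,[(265.6,151.2),(159,138.7)]):
    im=f["image"].min(2).astype(np.uint8);h=cv2.cvtColor(f["image"],cv2.COLOR_RGB2GRAY)
    m=(h>112).astype(np.uint8);n,l,s,cc=cv2.connectedComponentsWithStats(m)
    x,y=map(int,c);sub=l[y-22:y+22,x-22:x+22];k=np.bincount(sub[sub>0]).argmax()
    mm=(l==k).astype(np.uint8);cn=max(cv2.findContours(mm,0,1)[0],key=cv2.contourArea);hull=cv2.convexHull(cn)
    e=cv2.fitEllipse(hull);print("collar",s[k],e, atz(f,[e[0]],.072))
E
```

```text
w1 0.038 [465.7  53. ] 104 A [ 0.5862 -0.075 ] B [ 0.5912 -0.0576] len 0.0181 ang A->B 1.292
w1 0.072 [465.7  53. ] 104 A [ 0.584  -0.0543] B [ 0.5885 -0.0387] len 0.0162 ang A->B 1.292
w1 0.038 [539.  100.4] 95 A [ 0.5383 -0.1416] B [ 0.5208 -0.1377] len 0.0179 ang A->B 2.924
w1 0.072 [539.  100.4] 95 A [ 0.5411 -0.1141] B [ 0.5254 -0.1106] len 0.0161 ang A->B 2.924
w1 0.038 [257.7 137.7] 42 A [0.5541 0.1522] B [0.5434 0.1494] len 0.0111 ang A->B -2.885
w1 0.072 [257.7 137.7] 42 A [0.5552 0.1494] B [0.5456 0.1469] len 0.0099 ang A->B -2.885
w1 0.038 [457.8 165. ] 81 A [ 0.4877 -0.0561] B [ 0.4696 -0.0527] len 0.0184 ang A->B 2.952
w1 0.072 [457.8 165. ] 81 A [ 0.4957 -0.0374] B [ 0.4794 -0.0343] len 0.0165 ang A->B 2.952
w2 0.038 [365.   39.8] 94 A [ 0.5859 -0.0752] B [ 0.591  -0.0581] len 0.0179 ang A->B 1.281
w2 0.072 [365.   39.8] 94 A [ 0.5806 -0.0644] B [ 0.5852 -0.049 ] len 0.016 ang A->B 1.281
w2 0.038 [444.4  88. ] 105 A [ 0.5386 -0.1416] B [ 0.5207 -0.1378] len 0.0183 ang A->B 2.932
w2 0.072 [444.4  88. ] 105 A [ 0.5382 -0.124 ] B [ 0.5221 -0.1206] len 0.0164 ang A->B 2.932
[... 403 characters left out ...]
8,  0.03785722]), [np.float64(3.830557842546052e-06), np.float64(3.8305578427009456e-06)])
dialmark (array([0.55038119, 0.1481753 , 0.07231759]), [np.float64(4.8939657023952395e-05), np.float64(4.893965702368856e-05)])
stemsil (array([0.53435109, 0.14329933, 0.08096756]), [np.float64(0.00011372185632305805), np.float64(0.00011372185632311607)])
collar [     0      0    560    280 102732] ((286.241455078125, 127.50543975830078), (321.83917236328125, 921.2978515625), 90.48846435546875) [[0.55424989 0.12022489 0.072     ]]
collar [ 139  118   41   42 1059] ((159.17474365234375, 138.5070343017578), (39.315338134765625, 43.414546966552734), 139.79689025878906) [[0.53713473 0.14370665 0.072     ]]
```

Run:
```python
from h import *
p,r=cur();print(delta(p,r[2],[.5201,-.1377,.09],-.213-np.pi/2))
```

```text
(array([16.78202592, -9.43212915, 12.04133003]), np.float64(0.0190467901526854))
```

Emit:
apply_moves(deltas="4.2 -2.36 0 0.02;4.2 -2.36 0 0;4.2 -2.36 0 0;4.18 -2.35 2 0;0 0 5 0;0 0 5 0;0 0 0 0;0 0 0 0")

```text
t: 4.95
eef_pos: [0.5183, -0.139, 0.0921]
ee_rot: [-3.14, -0.0, -1.784]
force: [0.6, -0.2, 0.7]
width: 0.044
```

```bash
python3 snap.py w3; python3 meas.py w3;  python3 - <<'E'
from h import *
p,r=cur();print(delta(p,r[2],[.5201,-.1377,.0185],-.213-np.pi/2))
E
```

```text
[ 0.5187 -0.1389  0.0927] [-3.1387e+00  3.0000e-04 -1.7843e+00] 0.04384945339640412 5.0
knob 0.84 [175.1, 235.9, 34.8, 23.2] 193.9 245.5
knob 0.69 [247.7, 185.0, 59.3, 62.3] 276.4 213.7
knob 0.55 [110.2, 116.5, 76.9, 59.8] 151.5 145.8
knob_mark 0.96 [107.7, 118.7, 81.5, 61.8] 151.2 145.6
knob_mark 0.73 [173.2, 239.8, 37.1, 20.2] 194.0 245.6
w3 0.038 [152.5 151.6] 180 A [ 0.5858 -0.0752] B [ 0.5913 -0.0581] len 0.018 ang A->B 1.265
w3 0.072 [152.5 151.6] 180 A [ 0.5869 -0.088 ] B [ 0.5914 -0.0736] len 0.0151 ang A->B 1.265
w3 0.038 [275.7 210.8] 149 A [ 0.5393 -0.1414] B [ 0.5209 -0.1379] len 0.0187 ang A->B 2.95
w3 0.072 [275.7 210.8] 149 A [ 0.5478 -0.1436] B [ 0.5324 -0.1406] len 0.0157 ang A->B 2.95
(array([-0.17305064, -0.18164896,  7.37421223]), np.float64(-0.0012925275492770005))
```

View pics/w3.png

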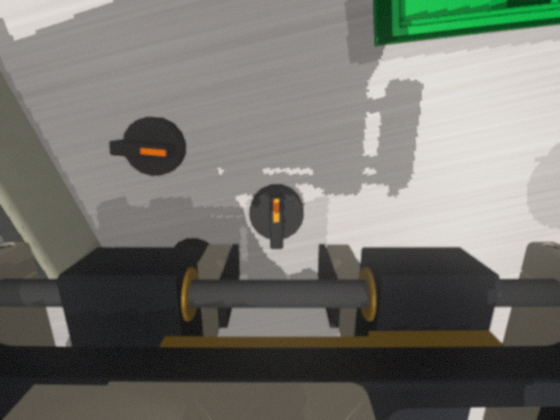

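Emit:
apply_moves(deltas="-0.08 -0.1 2.5 0;-0.08 -0.1 2.5 0;0 0 1.2 0;0 0 0.8 0;0 0 0 0;0 0 0 0")

```text
t: 5.95
eef_pos: [0.5198, -0.1381, 0.0213]
ee_rot: [-3.141, 0.0, -1.785]
force: [-0.0, 0.2, -0.0]
width: 0.0437
```

Run:
```python
from h import *
p,r=cur();print(p,r,readout.get_state()["force"],delta(p,r[2],[.5203,-.1377,.0185],-.213-np.pi/2))
```

```text
[ 0.51975295 -0.13807342  0.02125861] [-3.14050415e+00  2.42500998e-04 -1.78541549e+00] [-0.01680183  0.21862931 -0.03298019] (array([-0.04813608, -0.04549724,  0.27586094]), np.float64(-0.001619166329843491))
```

Emit:
apply_moves(deltas="-0.05 -0.04 0.27 0;0 0 0 0;0 0 0 0")

```text
t: 6.32
eef_pos: [0.5198, -0.1377, 0.018]
ee_rot: [-3.141, 0.0, -1.786]
force: [0.2, 0.3, 0.0]
width: 0.0436
```

Emit:
apply_moves(deltas="0 0 0 0;0 0 0 0;0 0 0 0;0 0 0 0;0 0 0 0;0 0 0 0", gripper=1, squeeze=35)

```text
t: 7.08
eef_pos: [0.5197, -0.1377, 0.0178]
ee_rot: [3.142, -0.0, -1.786]
force: [-0.2, 0.1, -0.3]
width: 0.0095
```

Emit:
apply_moves(deltas="0 0 -1 0;0 0 -3 0;0 0 -5 0;0 0 -5 0;0 0 -4 0;0 0 0 0;0 0 0 0")

```text
t: 7.95
eef_pos: [0.5192, -0.1376, 0.1979]
ee_rot: [3.142, 0.0, -1.786]
force: [-0.2, 0.1, -0.9]
width: 0.0098
```

```bash
python3 snap.py w4; python3 meas.py w4;  python3 - <<'E'
import cv2
i=cv2.imread("pics/w4.png")
cv2.imwrite("pics/w4z.png",cv2.resize(i[190:320,200:360],None,fx=4,fy=4,interpolation=2))
E
```

```text
[ 0.5189 -0.1377  0.1972] [ 3.1403 -0.     -1.7858] 0.009562038160875972 8.0
knob 0.92 [243.7, 212.3, 74.8, 95.2] 279.1 239.0
knob 0.84 [166.6, 117.3, 49.0, 40.2] 191.7 137.6
knob 0.69 [199.7, 204.9, 41.3, 41.9] 217.2 225.1
dial_mark 0.81 [0.0, 219.5, 19.1, 22.3] 8.0 233.9
dial_mark 0.23 [0.0, 236.6, 7.9, 6.3] 2.9 238.9
knob_mark 0.84 [166.8, 118.2, 51.3, 43.1] 191.8 137.6
knob_mark 0.64 [241.3, 212.3, 70.0, 64.2] 278.6 238.9
knob_mark 0.64 [197.2, 206.4, 39.2, 41.1] 217.1 225.1
w4 0.038 [195.3 141. ] 87 A [ 0.5854 -0.0758] B [ 0.5911 -0.0584] len 0.0183 ang A->B 1.253
w4 0.072 [195.3 141. ] 87 A [ 0.5863 -0.0841] B [ 0.5914 -0.0686] len 0.0163 ang A->B 1.253
```

View pics/w4z.png

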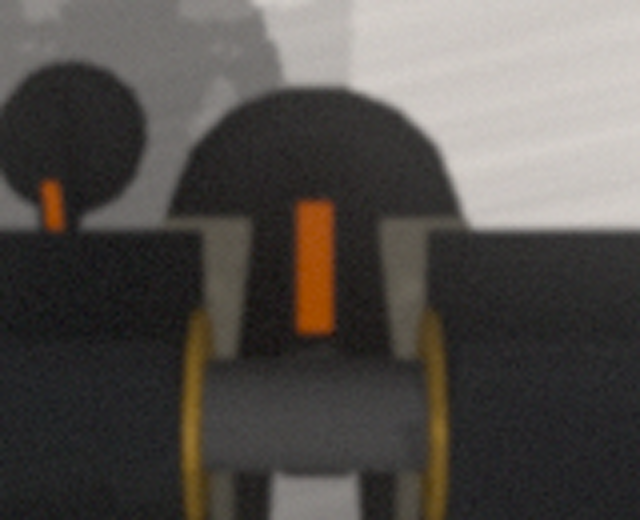

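Run:
```python
import pickle
from h import *
f=pickle.load(open("w4.pkl","rb"));g=dict(f);g["cam_to_world"]=np.load("C.npy")
# tool frame: plane tool z
print("mark outer",atz(g,[(278.7,239.8)],-.020),"inner",atz(g,[(278.7,273.5)],-.020),"skirt front",atz(g,[(279,211.8)],.002))
p,r=cur();yk=r[2]+np.pi/2;print(yk)
# stem-view pose
print(delta(p,r[2],[.50,.1437,.21],r[2]))
```

```text
mark outer [[ 0.00031943 -0.0192947  -0.02      ]] inner [[ 0.00032494 -0.00127877 -0.02      ]] skirt front [[ 0.00052456 -0.02654847  0.002     ]]
-0.2148218711361538
(array([-27.08676462,   7.87809654,  -1.31161861]), np.float64(-0.0))
```

Emit:
apply_moves(deltas="-4.15 1.92 -0.2 0;-4.15 1.92 -0.2 0;-4.15 1.92 -0.2 0;-4.15 1.92 -0.2 0;-4.15 1.92 -0.2 0;-4.15 1.92 -0.2 0;0 0 0 -0.17;0 0 0 -0.17;0 0 0 -0.17;0 0 0 0")

```text
t: 9.45
eef_pos: [0.4601, 0.1301, 0.2094]
ee_rot: [3.141, -0.0, -1.277]
force: [0.9, 0.1, -0.8]
width: 0.0095
```

Emit:
apply_moves(deltas="0 0 0 0;0 0 0 0")

```text
t: 9.7
eef_pos: [0.4602, 0.13, 0.2097]
ee_rot: [3.141, -0.0, -1.278]
force: [-0.4, 0.1, -1.5]
width: 0.0099
```

```bash
python3 snap.py w5; python3 meas.py w5
```

```text
[0.4603 0.1301 0.2098] [ 3.1414 -0.     -1.2774] 0.009684611229599713 9.75
knob 0.88 [447.8, 100.6, 57.7, 41.9] 473.2 121.3
knob 0.82 [413.5, 185.2, 46.7, 39.8] 432.5 205.7
stem_tip 0.55 [240.8, 210.8, 77.2, 97.1] 278.5 240.0
stem_tip 0.46 [280.3, 110.9, 19.7, 15.0] 288.4 118.4
dial_mark 0.91 [266.3, 92.3, 41.9, 47.1] 288.6 114.9
knob_mark 0.75 [242.0, 209.7, 72.9, 99.3] 278.8 239.1
knob_mark 0.75 [447.2, 100.2, 58.2, 43.3] 473.1 121.4
knob_mark 0.58 [409.9, 190.7, 47.5, 35.9] 432.5 205.9
w5 0.038 [288.4  98.7] 44 A [0.5572 0.1492] B [0.5471 0.146 ] len 0.0105 ang A->B -2.828
w5 0.072 [288.4  98.7] 44 A [0.5547 0.1496] B [0.5457 0.1467] len 0.0095 ang A->B -2.828
w5 0.038 [494.7 127.1] 90 A [ 0.5857 -0.0745] B [ 0.5915 -0.0573] len 0.0181 ang A->B 1.246
w5 0.072 [494.7 127.1] 90 A [ 0.5803 -0.0511] B [ 0.5855 -0.0357] len 0.0163 ang A->B 1.246
w5 0.038 [439.6 220. ] 65 A [ 0.4871 -0.0562] B [ 0.4698 -0.0526] len 0.0176 ang A->B 2.94
w5 0.072 [439.6 220. ] 65 A [ 0.4918 -0.0346] B [ 0.4763 -0.0315] len 0.0158 ang A->B 2.94
```

View pics/w5.png

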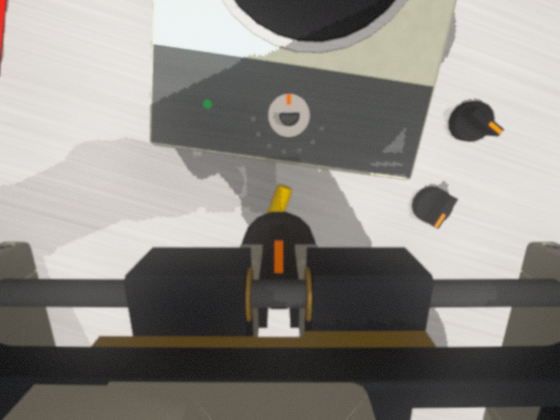

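```bash
cat > rect.py <<'E'
import pickle,sys
from h import *
from scipy.optimize import least_squares
def rectify(f,c,z,half=.03,s=10000):
    n=int(2*half*s);a=np.linspace(-half,half,n)
    X,Y=np.meshgrid(a,a)  # col -> world x, row -> world y(up flipped)
    P=np.c_[(c[0]+X).ravel(),(c[1]-Y).ravel(),np.full(n*n,z)]
    uv=proj(f,P).reshape(n,n,2).astype(np.float32)
    return cv2.remap(f["image"],uv[...,0],uv[...,1],cv2.INTER_CUBIC)
if __name__=="__main__":
  for n in sys.argv[1:]:
    f=pickle.load(open(n+".pkl","rb"));c=(.537,.1437)
    im=rectify(f,c,.072);g=cv2.GaussianBlur(cv2.cvtColor(im,cv2.COLOR_RGB2GRAY),(0,0),4).astype(float)
    cx=cy=300.
    for it in range(4):
        pts=[]
        for th in np.linspace(0,2*np.pi,120,endpoint=False):
            rr=np.arange(150,240);x=cx+rr*np.cos(th);y=cy+rr*np.sin(th)
            v=cv2.remap(g.astype(np.float32),x.astype(np.float32)[None],y.astype(np.float32)[None],1)[0]
            d=np.diff(v);k=d.argmin()
            if d[k]<-1: pts.append((x[k],y[k]))
        pts=np.array(pts)
        r=least_squares(lambda q:np.hypot(pts[:,0]-q[0],pts[:,1]-q[1])-q[2],[cx,cy,190],loss="soft_l1",f_scale=2).x;cx,cy=r[:2]
    C=(c[0]+(cx-299.5)/1e4,c[1]-(cy-299.5)/1e4);print(n,"collar centre",np.round(C,4),"R",r[2]/1e4,len(pts))
    im2=rectify(f,c,.092)
    cv2.imwrite(f"pics/r_{n}.png",np.hstack([im,im2])[:,:,::-1][::2,::2])
E
python3 rect.py w1 w2 w5
```

```text
w1 collar centre [0.5367 0.1439] R 0.019004498049768184 120
w2 collar centre [0.5368 0.1438] R 0.018982900793998326 120
w5 collar centre [0.5368 0.1439] R 0.018963238674387137 120
```

View pics/r_w5.png

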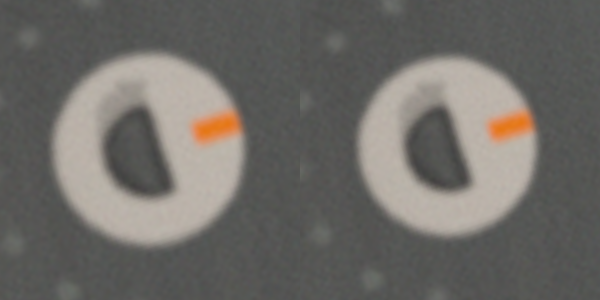

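View pics/r_w1.png

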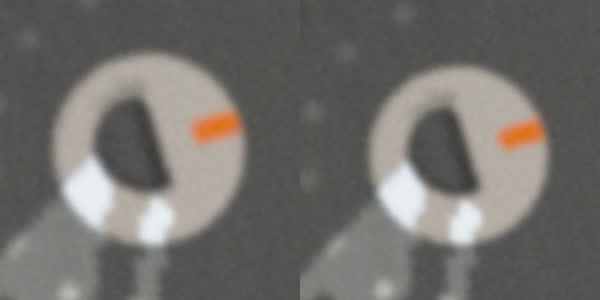

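Run:
```python
from h import *
p,r=cur();print(delta(p,r[2],[.5364,.1438,.13],.30-np.pi/2))
```

```text
(array([ 0.89996131, -7.68506422,  7.98688037]), np.float64(-0.005409719865464346))
```

Emit:
apply_moves(deltas="0.45 -3.85 0 -0.005;0.45 -3.83 0 0;0 0 4 0;0 0 3 0;0 0 1 0;0 0 0 0;0 0 0 0;0 0 0 0")

```text
t: 10.95
eef_pos: [0.5369, 0.1445, 0.1311]
ee_rot: [-3.139, 0.001, -1.27]
force: [-0.2, 0.2, -0.6]
width: 0.0096
```

Run:
```python
from h import *
for i in range(3):
    for n in ("scene",):
        f=viewer.grab_frame(n)
    p,r=cur();print(p,r,delta(p,r[2],[.5364,.1438,.112],.30-np.pi/2))
print(readout.get_state()["force"])
cv2.imwrite("pics/s6.png",cv2.resize(f["image"][100:260,220:420],None,fx=4,fy=3.75,interpolation=2)[:,:,::-1])
w=viewer.grab_frame("wrist");cv2.imwrite("pics/w6.png",w["image"][:,:,::-1])
```

```text
[0.53676007 0.14438854 0.13095217] [-3.13974308e+00  5.14026535e-04 -1.27044905e+00] (array([0.045567  , 0.05180713, 1.8952167 ]), np.float64(0.000347281123287857))
[0.53664761 0.14429851 0.13073618] [-3.14010170e+00  4.20468797e-04 -1.27056325e+00] (array([0.04029835, 0.03839654, 1.87361759]), np.float64(0.0002330732669504343))
[0.53655932 0.14424233 0.13054045] [-3.14042650e+00  3.41941403e-04 -1.27053316e+00] (array([0.03754139, 0.02830238, 1.85404453]), np.float64(0.0002631692866028601))
[ 0.50938246  0.33545205 -0.59247579]
```

View pics/s6.png

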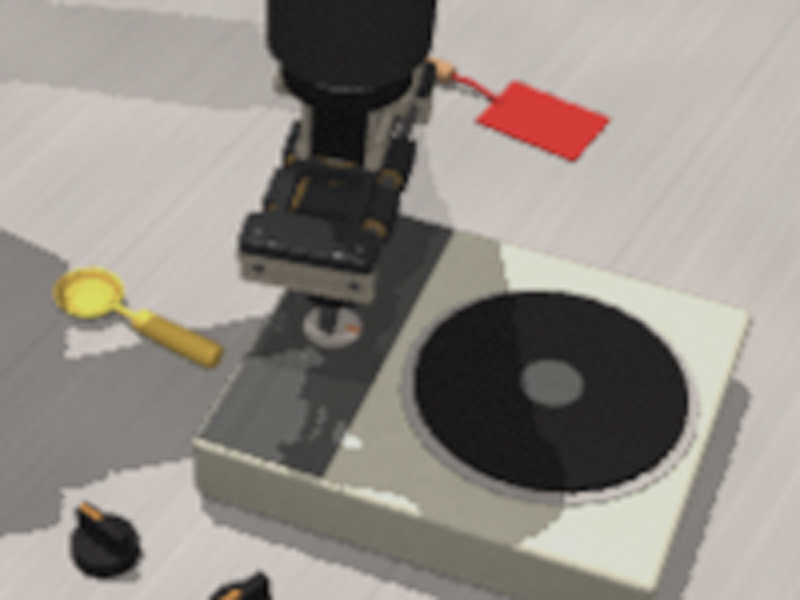

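View pics/w6.png

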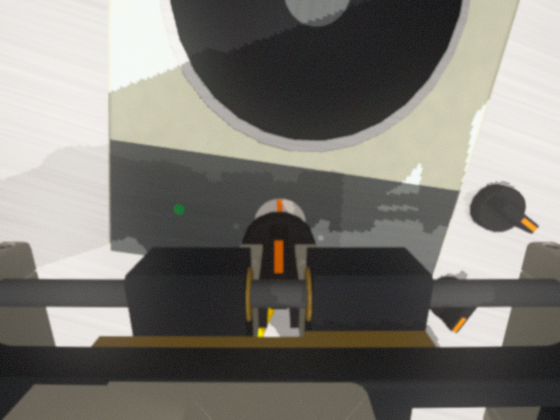

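The scene and wrist views show the knob hanging above the stem. The collar line at (281,205) and the knob line at column 279 are in line, so I'll descend in small steps.

Emit:
apply_moves(deltas="0.02 0.01 0.6 0;0 0 0.6 0;0 0 0.4 0;0 0 0 0;0 0 0 0;0 0 0 0;0 0 0 0")

```text
t: 12.02
eef_pos: [0.5363, 0.1439, 0.114]
ee_rot: [-3.141, 0.0, -1.271]
force: [-0.1, -0.2, -1.0]
width: 0.01
```

Run:
```python
from h import *
p,r=cur();print(p,r,delta(p,r[2],[.5364,.1438,.098],.30-np.pi/2),readout.get_state()["force"])
```

```text
[0.53634726 0.14386007 0.11400763] [-3.14134486e+00  5.17162942e-05 -1.27059936e+00] (array([ 0.00729787, -0.00326193,  1.60076268]), np.float64(0.0001969693142909179)) [-0.10891393 -0.15286037 -1.01682328]
```

Pose is on target to within 0.1 mm. Continuing down.

Emit:
apply_moves(deltas="0 0 0.3 0;0 0 0.3 0;0 0 0 0;0 0 0 0")

```text
t: 12.52
eef_pos: [0.5363, 0.1438, 0.1078]
ee_rot: [3.141, -0.0, -1.271]
force: [0.4, 0.7, -0.8]
width: 0.0097
```

Emit:
apply_moves(deltas="0 0 0.3 0;0 0 0.3 0;0 0 0 0;0 0 0 0")

```text
t: 13.02
eef_pos: [0.5363, 0.1438, 0.1018]
ee_rot: [3.142, -0.0, -1.271]
force: [0.1, -0.5, 0.1]
width: 0.0098
```

Emit:
apply_moves(deltas="0 0 0.2 0;0 0 0.1 0;0 0 0 0;0 0 0 0;0 0 0 0")

```text
t: 13.65
eef_pos: [0.5363, 0.1438, 0.0989]
ee_rot: [-3.142, 0.0, -1.271]
force: [-1.1, -0.4, -0.9]
width: 0.0099
```

Emit:
apply_moves(deltas="0 0 0.1 0;0 0 0.1 0;0 0 0 0;0 0 0 0;0 0 0 0", squeeze=55)

```text
t: 14.28
eef_pos: [0.5364, 0.1439, 0.0974]
ee_rot: [-3.141, -0.0, -1.27]
force: [-2.0, -0.5, 5.7]
width: 0.0097
```

Emit:
apply_moves(deltas="0 0 0.1 0;0 0 0.1 0;0 0 0 0;0 0 0 0;0 0 0 0")

```text
t: 14.9
eef_pos: [0.5365, 0.1439, 0.0955]
ee_rot: [-3.141, -0.0, -1.27]
force: [-2.5, -0.1, 6.8]
width: 0.0096
```

Emit:
apply_moves(deltas="0 0 0.1 0;0 0 0.1 0;0 0 0 0;0 0 0 0;0 0 0 0")

```text
t: 15.52
eef_pos: [0.5365, 0.1439, 0.0937]
ee_rot: [-3.141, -0.0, -1.27]
force: [-2.6, -0.4, 7.1]
width: 0.0098
```

Emit:
apply_moves(deltas="0 0 0.1 0;0 0 0.1 0;0 0 0 0;0 0 0 0;0 0 0 0")

```text
t: 16.15
eef_pos: [0.5365, 0.1439, 0.0917]
ee_rot: [-3.141, -0.0, -1.27]
force: [-2.5, -0.3, 8.7]
width: 0.0095
```

Emit:
apply_moves(deltas="0 0 0.1 0;0 0 0 0;0 0 0 0;0 0 0 0")

```text
t: 16.65
eef_pos: [0.5366, 0.1439, 0.0916]
ee_rot: [-3.14, -0.0, -1.27]
force: [-5.4, 0.4, 15.3]
width: 0.0094
```

Run:
```python
from h import *
f=viewer.grab_frame("scene");cv2.imwrite("pics/s7.png",cv2.resize(f["image"][130:230,250:370],None,fx=6,fy=6,interpolation=2)[:,:,::-1])
w=viewer.grab_frame("wrist");cv2.imwrite("pics/w7.png",cv2.resize(w["image"][150:330,160:400],None,fx=3,fy=3,interpolation=2)[:,:,::-1])
for i in range(8): viewer.grab_frame("top")
s=readout.get_state();print(s["t"],s["eef_pos"],s["ee_rot"],s["force"],s["moment"],s["width"])
```

```text
17.15 [0.536593   0.14389658 0.09159488] [-3.14032714e+00 -1.94724913e-04 -1.26998484e+00] [-5.57804831 -0.40543016 14.92513432] [-0.32288775  2.20953908 -0.00589812] 0.00953777941567567
```

View pics/s7.png

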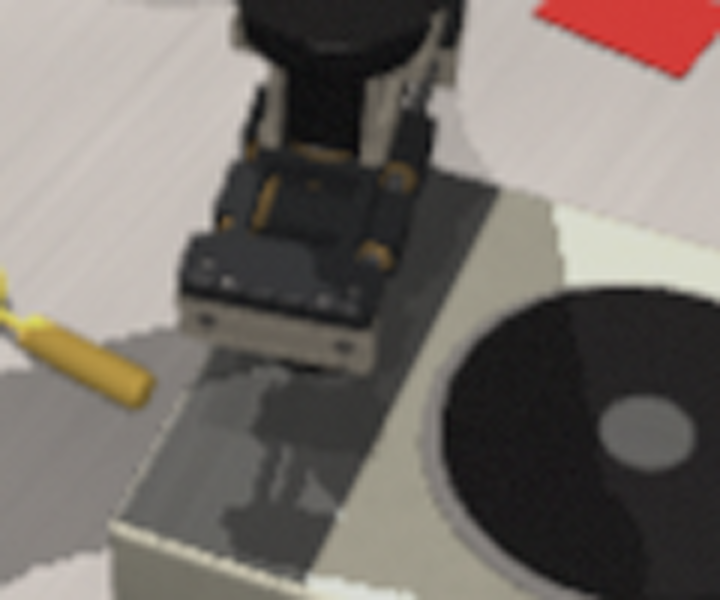

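View pics/w7.png

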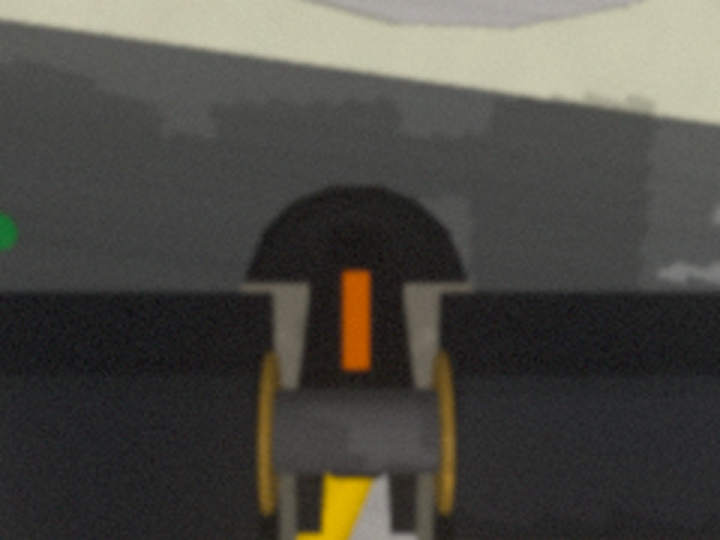

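The close-up shows the knob down over the collar and still in its original place in the hand (line outer end at about row 240, as before). The force holds steady at 15 N at the stop, so I'm handing in.

Run:
```python
from station import job,readout
print(job.job_done()); s=readout.get_state(); print(s["t"],s["eef_pos"],s["force"],s["width"])
```

```text
the job is handed in; nothing more can be done
None
the job is handed in; nothing more can be done
```

The knob is on the stem, flat to flat, and I handed the job in at about 17 s with the gripper still holding it pressed down. No verdict was reported.

**What I did:** I picked the right-most knob, at about (0.520, −0.138). In the hand I turned it about 0.51 rad to match the stem's flat, at about 0.30 rad. I lowered it over the stem at (0.537, 0.144) and pressed down.

**Last checks:**
- **Fit:** the tool went down with no resistance until the knob was nearly fully on, at 0.099 m.
- **Press:** the push then rose from about 6 to 9 N over the next 6 mm. It jumped to 15 N at 0.0916 m, where motion stopped, and stayed there for half a second. That puts the underside at about 74 mm, the height expected at the stop.
- **Grip:** the last wrist picture shows the orange line where it was after lifting, so the knob had not slipped.

**What the checks leave open:**
- At the stop there was also a steady sideways force of about 5.5 N.
- The knob hid the collar mark at the end, so I could not check by camera that it had not moved. The measured twisting moment was near zero (−0.006 N m, against the 0.25 N m it takes to turn).
- I saw no contact with the lunchbox, jar, teaspoon or spatula, but I did not measure their positions again.

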